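# Take a corner angle with a sliding bevel and set the cutting guide by it

### The job

Take the angle of the corner between the two wooden laths with the sliding bevel (stock flush along the long lath, blade flush along the slanting one), and lock it there by pressing its lever flat. Then carry the locked bevel to the aluminium cutting guide and slide it gently home, stock along the rail, so that the swing fence comes flush with the blade; leave it lying there locked and let go. Press lightly on laths and guide, and disturb nothing else on the board.

Things in the scene. Friction and masses are not known exactly. Their poses are not given: they have to be found in the camera images.
- bevel_grip (a point): Point in the sliding bevel's raised wooden grip (56 mm along y, 18 mm thick along x, 12 to 50 mm above the board), 33 mm above the board. Closed on here along x, the fingers pass above laths and rail (9 mm high). y: along the stock, knuckle to butt; blade on the +x side. The stock's -x face, 12 mm from here, is the one laid along lath and rail. The stock reaches 97 mm to -y, 51 mm to +y.
- bevel_knuckle (a point): Centre of the bevel's round brass knuckle (radius 12 mm), the blade's hinge, 85 mm from the grip point towards the stock's -y, 6 mm above the underside; axes as the grip. Stock and blade run tangent to its round: with the bevel home in a corner this point is 12 mm from both faces.
- blade_tip (a point): End of the steel blade, on its middle line, 100 mm from the knuckle centre (blade 24 mm wide, 4 mm thick, 4 to 8 mm above the board). x points along the blade away from the knuckle; its -y edge is the one laid against the slanting lath and the fence. Unlocked it turns easily (0.03 N m).
- blade (a joint): Angle of the blade in rad: 0 is square to the stock, positive is wider than square. It starts wider than any corner, so that pushing the bevel into the corner makes the slanting lath swing the blade shut to fit.
- lever_tip (a point): Near the end of the bevel's dark steel locking lever (54 mm long, 13 wide, 5 thick), hinged above the knuckle, 26 mm above the underside, lying towards the grip. Open, it slopes up at 40 degrees, this point 37 mm from the knuckle along the stock and 56 mm above the underside. Press straight down on it some 42 mm from the knuckle (about 7 N) until it stops flat, upper face 29 mm above the underside; it stays.
- lever (a joint): Locking lever: 0 standing open (blade free), 0.70 rad flat and locked (the blade then holds against about 0.5 N m).
- corner_apex (a point): The wooden corner, pinned to the board: the point at board level where the inner faces of the long and the slanting lath meet. The long lath (220 mm long, 18 wide, 9 high) runs from here along +y; its inner face is the plane x = 0; the inside of the corner is on +x. z up, 0 on the board.
- slant_mid (a point): Point on the slanting lath's inner face, 70 mm from the apex, 4.5 mm above the board. x points along the lath away from the apex (lath 135 mm long, 18 wide, 9 high), +y into the corner. The inner angle of the corner is anywhere from 77 to 108 degrees; this lath does not move.
- guide_foot (a point): The cutting guide, screwed square on the same board (axes parallel to the wooden corner's): point at board level in the plane of the rail's working face (x = 0), abreast of the fence's pivot. The aluminium rail (200 mm long, 20 wide, 9 high) runs along +y, from 40 to 240 mm from here, working face to +x. The fence's pivot is at x = 38 mm, y = 0.
- fence_mid (a point): Point on the working face of the swing fence (aluminium bar 130 mm long, 20 wide, 9 high), 30 mm beyond its pivot, 10 mm off the bar's middle line, 4.5 mm above the board. x points along the fence away from the rail, +y out of the working face, to the bevel. Its heel reaches 42 mm behind the pivot towards the rail, its other end 88 mm beyond.
- fence (a joint): Angle of the fence in rad: 0 square to the rail, positive wider. A stiff pivot (0.04 N m) holds it where put. It starts wide open; as the bevel slides along the rail towards it (-y), the knuckle pushes its heel (2 to 4 N) and swings it against the blade; once knuckle and blade both bear, the bevel is home and the push rises sharply.
- hammer: bystander: small hammer, 200 mm, lying; leave it alone. Its origin is at its underside
- tin: bystander: round open tin of nails, 60 mm wide, 18 mm high; leave it alone
- glass_a: bystander: flat amber glass offcut, 75 x 34 x 3 mm; leave it alone
- glass_b: bystander: flat red glass offcut, 50 x 28 x 3 mm; leave it alone
- fid: bystander: flat white burnishing stick, 150 mm long, 7 mm high; leave it alone
- cutter: bystander: pencil glass cutter, 150 mm long, 10 mm thick; leave it alone
- came: bystander: straight length of lead came, 240 mm long, 6 mm high; leave it alone
- corner: the wooden corner as a whole (both laths); origin as point corner_apex
- guide: the cutting guide as a whole (rail and fence); origin as point guide_foot
- bevel: the bevel as a whole (stock, blade and lever); loose, about 0.36 kg, dark wooden stock 24 mm wide, 12 mm high; origin under the grip point, at the underside
There are look-alikes about, which are no part of the job. Leave any red look-alike of the bevel alone.

How it is judged:
By the outcome, as a careful person would: the job done as asked, in the order asked, and still so for the second after the job is handed in, with the robot touching nothing.
It also fails if it takes over 72 s, if anything falls off the work surface, if the arm or the gripper's body presses on something with over 40 N, if the wrist force passes 120 N, or if a joint passes its speed limit or range.

### The arm

A 6-joint arm with a two-finger parallel gripper is mounted at the origin on the work surface. World frame = base frame: x ahead of the robot, y to its left, z up, the work surface at z = 0. Lengths are in mm, angles in rad, forces in N, time in s.
With the tool pointing down it reaches from about 400 to 925 mm from the base axis. Payload 12.5 kg.
Tool frame: the origin (TCP) lies on the front face of the gripper's body, between the roots of the fingers; the fingertips stand 78 mm ahead of it and the grasp point (between the pads) lies 59 mm ahead of it (env.nose_length is the distance from the TCP to the fingertips, in mm); z points along the fingers, y is the line along which they close (so a half turn about z gives the same grasp; the last joint's range is limited). The gripper opens to 95 mm and grips with 3 to 60 N. Pads are 20 mm wide; open, the fingers measure 119 mm over their backs; the gripper's body (75 mm by 180 mm) begins 59 mm behind the grasp point.
Start: joints at [-0.106, 0.491, 1.559, -0, 1.092, -0.106], TCP at [625.01, 0.022, 292.261] pointing down, gripper open.
Joint ranges: [-3.1, 3.1], [-0.84, 2.19], [0.05, 2.79], [-1.13, 4.28], [0.06, 2.93], [-2.69, 2.69]. Speed limits (rad/s): [2.22, 2.22, 2.79, 3.14, 3.14, 3.14].

### API

Orientations are given as [roll, pitch, yaw] about the fixed x, y, z axes, in that order (R = Rz(yaw) Ry(pitch) Rx(roll)).
In Python, from cell import env gives the robot as it stands.
- The arm moves only by the tool jog_arm, never from a script. Its argument "motion" is a list of rows, each a list of 7 numbers: the turn, a rotation vector about the tool's x, y, z in degrees, then the shift along the tool's x, y, z in mm, then the finger opening in mm, from 0 to 95.1. In form: [[wx, wy, wz, x, y, z, hand], ...]. A call has 1 to 10 rows; each row shifts and turns the commanded pose from where the row before left it, along the tool's axes as they then stand; what a row does not reach is not made up. A row lasts 1/8 s, in which the tool goes at most 62.5 mm and 10.7 degrees, less where a joint would pass 70% of its speed; a pose out of reach is approached as far as the arm can. A call is refused whole if a number of a shift passes 62.5 or a number of a turn 10.7, either way. A call with a gripper value outside its range is refused whole. The fingers move at their own pace and stop on an object; the grip force is fixed at half the most. Time passes only in rows, so rows that do not move let the fingers close. It gives the time, the measured TCP pose, the force, the opening and the grip force at its end, in the units of the state.
- env.state(): the state, without advancing time (a new reading comes with each control period).
- env.read_camera(name): name is "scene" or "side" or "wrist"; returns a dict with "color" (420x560x3 uint8, red, green, blue), "z_map" (420x560 float32, mm along the optical axis (not along the pixel's ray), 0 where there is no reading), "camera_matrix" (3x3 intrinsics, pixels), "world_to_cam" (4x4, takes a point from world to camera coordinates). Camera axes: x right, y up, looking along -z (the intrinsics and any distortion apply to the point x, -y, -z); pixel columns grow to the right and rows downward; lengths in mm; the calibration is good to about 2 mm. A picture is of the moment at which its call begins.
- env.job_done(): hands the job in; it is judged then, once.
Trained networks look in the newest picture that a camera, given by its name, has taken for a name from the list of things; names that differ only in an ending like _2 or _b are one class to them, and where a whole thing is asked for, a point or a joint stands for the part that bears it (a point fixed in the world has none). Each returns a list of dicts, best first, with "score" (0 to 1); they miss things now and then, are a little off and sometimes report something else, mostly with a low value. They report only what shows in the picture. A call takes as long as a camera call. They do not tell look-alikes from the thing itself.
- env.recognise(camera, thing): "location" ([column, row] in pixels, amid what is visible of it).
The state is a dict: "t": time; "joints": joint angles; "qvel": joint speeds; "tau": joint torques, N m; "eef_pos": TCP position; "tcp_rot": TCP orientation; "ft_force": force on the tool from outside, world axes, zero at the start; "moment": the same for the moment, N m; "opening": opening from 0.0 (shut) to 1.0 (fully open); "grip_force": force on a finger pad.
Only numpy, scipy, OpenCV 4.12 (cv2) and the standard library are available. Lean on these libraries where they do the work, as an engineer would, in place of code of your own. Each camera call takes 0.05 s, during which the arm holds its last target. There are 200 camera calls.

## Working session

There is one attempt and no reset: what is moved stays moved. The work goes in short steps, Python scripts to look and compute and a tool call to move; the robot and the scene stay as the last step left them, time stands still between calls to the robot, and variables do not carry over. Pictures are saved under pics/ and viewed, at most 10 in all, crops included, and the job is handed in when it is done.

Besides the shell and the picture viewer there is one more tool, called after "Emit:" by a JSON object that holds its "op" and its "data", one argument or row to a line. jog_arm: Moves the arm, as the interface text tells. Its arguments: {"type":"object","properties":{"motion":{"type":"array"}},"required":["motion"]}

```bash
ls; mkdir -p pics; cat > h.py <<'E'
import numpy as np, cv2
from cell import env
def cam(n):
    return env.read_camera(n)
def save(n,f):
    d=cam(n); cv2.imwrite('pics/'+f,d['color'][:,:,::-1]); return d
def world(d,u,v,z=None):
    K=d['camera_matrix'];T=np.linalg.inv(d['world_to_cam'])
    r=np.array([(u-K[0,2])/K[0,0],-(v-K[1,2])/K[1,1],-1.])
    o=T[:3,3];w=T[:3,:3]@r
    if z is None:
        s=d['z_map'][int(round(v)),int(round(u))]
    else: s=(z-o[2])/w[2]
    return o+s*w
def proj(d,p):
    q=d['world_to_cam']@np.append(p,1);K=d['camera_matrix']
    return K[0,0]*q[0]/-q[2]+K[0,2],K[1,1]*q[1]/q[2]+K[1,2]
E
python3 - <<'E'
from h import *
print(env.state())
for n in ['scene','side','wrist']:
    d=save(n,n+'0.png'); print(n,np.linalg.inv(d['world_to_cam']).round(2).tolist(),d['camera_matrix'].tolist(),[k for k in d])
    for t in ['bevel_grip','bevel_knuckle','blade_tip','lever_tip','corner_apex','slant_mid','guide_foot','fence_mid']:
        for x in env.recognise(n,t)[:3]:
            u,v=x['location']; print(t,round(x['score'],2),np.round([u,v]),world(d,u,v).round(0))
a=[cv2.imread(f'pics/{n}0.png') for n in ['scene','side','wrist']]
E
```

```text
pics
{'t': 0.0, 'joints': array([-1.05591603e-01,  4.91501314e-01,  1.55944474e+00,  1.79242901e-05,
        1.09169265e+00, -1.05596515e-01]), 'qvel': array([ 6.44462771e-05, -2.15919213e-03,  1.15014873e-03, -3.37091552e-04,
        9.61574824e-05,  1.13741780e-03]), 'tau': array([-9.52334158e-04, -6.12640929e+01, -2.58175153e+01,  6.92750537e-02,
        4.83079045e-02, -1.38641695e-05]), 'eef_pos': array([6.24840322e+02, 4.80019867e-02, 2.91699512e+02]), 'tcp_rot': array([-3.14055410e+00, -1.26063334e-04,  1.57079290e+00]), 'ft_force': array([-0.79398062,  0.20094657, -0.70169111]), 'moment': array([ 0.03908796, -0.06498982,  0.05239028]), 'grip_force': 0.0, 'opening': 1.001898368614738}
scene [[-0.4, -0.76, 0.51, 1042.08], [0.92, -0.33, 0.24, 264.44], [-0.01, 0.56, 0.83, 938.06], [0.0, 0.0, 0.0, 1.0]] [[452.79763698115903, 0.0, 275.596713997362], [0.0, 452.79763698115903, 214.64295189658955], [0.0, 0.0, 1.0]] ['color', 'z_map', 'camera_matrix', 'world_to_cam']
bevel_grip 0.6 [433. 194.] [261. 341.  15.]
bevel_grip 0.55 [255. 275.] [650.  27.  25.]
bevel_knuckle 0.79 [436. 196.] 
[... 1316 characters left out ...]
. 307.] [ 490. -334.   20.]
wrist [[1.0, 0.0, 0.0, 624.44], [-0.0, 0.97, 0.25, 68.77], [-0.0, -0.25, 0.97, 385.85], [0.0, 0.0, 0.0, 1.0]] [[303.7969334948981, 0.0, 278.849604668229], [0.0, 303.7969334948981, 209.39144216839836], [0.0, 0.0, 1.0]] ['color', 'z_map', 'camera_matrix', 'world_to_cam']
bevel_grip 0.9 [296. 175.] [645.  19.  25.]
bevel_knuckle 0.77 [293. 177.] [639.  25.  75.]
blade_tip 0.85 [323. 223.] [679. -42.  22.]
blade_tip 0.51 [134. 262.] [437. -94.  22.]
lever_tip 0.94 [285. 191.] [631.   7.  61.]
corner_apex 0.86 [174.  56.] [509. 150.  21.]
slant_mid 0.86 [201.  61.] [538. 145.  21.]
guide_foot 0.74 [135. 262.] [438. -93.  23.]
guide_foot 0.7 [288. 196.] [634.   0.  54.]
```

View pics/scene0.png

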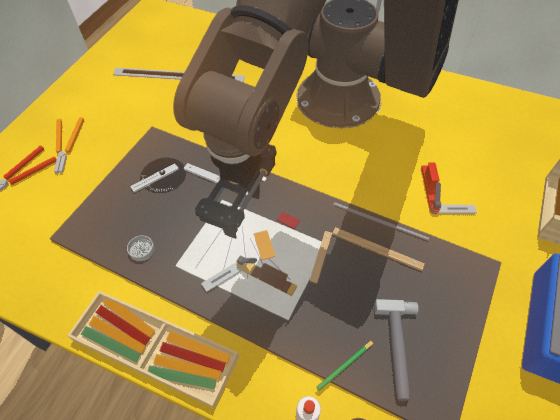

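View pics/wrist0.png

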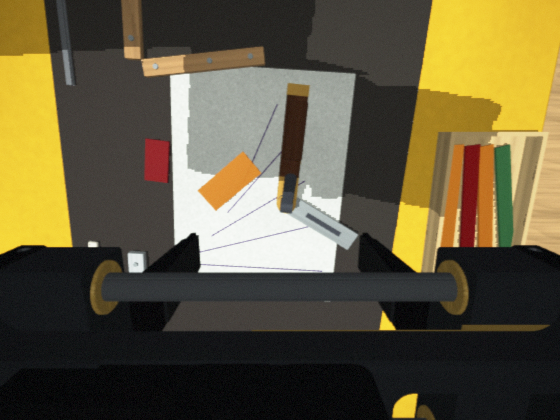

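Emit:
{"op": "jog_arm", "data": {
  "motion": [
    [0, 0, 0, -50, -27, 16, 95],
    [0, 0, 0, -50, -27, 16, 95],
    [0, 0, 0, -50, -27, 16, 95],
    [0, 0, 0, -50, -27, 16, 95],
    [0, 0, 0, -50, -27, 16, 95],
    [0, 0, 0, 0, 0, 0, 95],
    [0, 0, 0, 0, 0, 0, 95],
    [0, 0, 0, 0, 0, 0, 95]
  ]
}}

```text
t: 2.35
eef_pos: [490.7, -249.1, 212.7]
tcp_rot: [3.141, 0.0, 1.572]
ft_force: [-0.2, 0.5, 0.4]
opening: 0.997
grip_force: 0.0
```

```bash
cat >> h.py <<'E'
def snap(n,f):
    d=save(n,f+'.png'); np.savez(f+'.npz',**d); return d
def cloud(d):
    K=d['camera_matrix'];T=np.linalg.inv(d['world_to_cam']);h,w=d['z_map'].shape
    v,u=np.mgrid[:h,:w]; s=d['z_map']
    P=np.stack([(u-K[0,2])/K[0,0]*s,-(v-K[1,2])/K[1,1]*s,-s],-1)
    P=P@T[:3,:3].T+T[:3,3]; P[s==0]=np.nan; return P
E
python3 - <<'E'
from h import *
d=snap('wrist','guide1')
P=cloud(d)[:225]; z=P[...,2]
h,e=np.histogram(z[(z>-20)&(z<80)],bins=np.arange(-20,80,2)); print([(int(a),int(b)) for a,b in zip(e,h) if b>50])
for t in ['guide_foot','fence_mid']: 
    for x in env.recognise('wrist',t): print(t,x,world(d,*x['location']).round(1))
E
```

```text
[(-2, 1111), (0, 22202), (2, 5037), (10, 4951), (12, 68267), (14, 13015), (16, 633), (18, 1938), (20, 4084), (22, 3126), (24, 462), (26, 237), (28, 161), (30, 278)]
fence_mid {'location': [261.9, 271.1], 'score': 0.61} [ 472.9 -316.    24.7]
```

View pics/guide1.png

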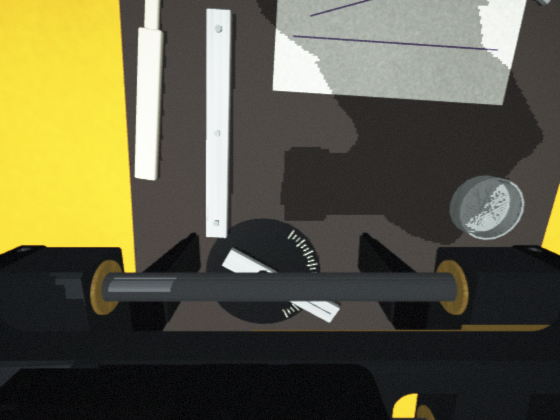

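Emit:
{"op": "jog_arm", "data": {
  "motion": [
    [0, 0, 0, 54, 10, 0, 95],
    [0, 0, 0, 54, 10, 0, 95],
    [0, 0, 0, 54, 10, 0, 95],
    [0, 0, 0, 54, 10, 0, 95],
    [0, 0, 0, 54, 10, 0, 95],
    [0, 0, 0, 54, 10, 0, 95],
    [0, 0, 0, 54, 10, 0, 95],
    [0, 0, 0, 54, 10, 0, 95],
    [0, 0, 0, 0, 0, 0, 95],
    [0, 0, 0, 0, 0, 0, 95]
  ]
}}

```text
t: 3.75
eef_pos: [569.6, 182.3, 212.2]
tcp_rot: [-3.141, 0.0, 1.572]
ft_force: [0.1, -0.3, -0.3]
opening: 1.0
grip_force: 0.0
```

```bash

python3 - <<'E'
from h import *
d=snap('wrist','corner1')
P=cloud(d)[:225]; z=P[...,2]
h,e=np.histogram(z[(z>-20)&(z<80)],bins=np.arange(-20,80,2)); print([(int(a),int(b)) for a,b in zip(e,h) if b>50])
for t in ['corner_apex','slant_mid','bevel_grip','bevel_knuckle','blade_tip','lever_tip']: 
    for x in env.recognise('wrist',t)[:2]: print(t,x,world(d,*x['location']).round(1))
def segs(f,lo,hi,box):
    d=dict(np.load(f)); P=cloud(d); P[225:]=np.nan
    x,y,z=P[...,0],P[...,1],P[...,2]
    m=((z>lo)&(z<hi)&(x>box[0])&(x<box[1])&(y>box[2])&(y<box[3])).astype(np.uint8)
    m=cv2.morphologyEx(m,cv2.MORPH_OPEN,np.ones((3,3)))
    n,L,s,c=cv2.connectedComponentsWithStats(m)
    for i in range(1,n):
        if s[i,4]>300:
            p=P[L==i]; r=cv2.minAreaRect(p[:,:2].astype(np.float32))
            print(f,s[i,4],np.round(cv2.boxPoints(r),1).tolist(),'ang',round(r[2],2),'z',np.median(p[:,2]).round(1))
segs('guide1.npz',17,28,(400,620,-400,50))
segs('corner1.npz',17,28,(400,800,50,500))
E
```

```text
[(-2, 1301), (0, 18217), (2, 3381), (10, 5734), (12, 72628), (14, 10371), (16, 374), (18, 1785), (20, 2946), (22, 3585), (24, 200), (26, 145), (28, 142), (30, 276), (32, 315), (34, 504), (36, 1160), (38, 2186), (40, 224)]
corner_apex {'location': [175.1, 165.9], 'score': 0.63} [472.6 220.8  23.2]
slant_mid {'location': [258.1, 238.7], 'score': 0.81} [548.2 148.8  21.2]
bevel_grip {'location': [353.7, 314.0], 'score': 0.84} [636.5  91.9  62.9]
bevel_knuckle {'location': [352.7, 316.1], 'score': 0.56} [635.6  90.1  63.3]
blade_tip {'location': [399.0, 410.1], 'score': 0.85} [708.7 -62.2  20.5]
lever_tip {'location': [257.4, 238.3], 'score': 0.72} [547.6 149.5  21.9]
guide1.npz 4956 [[418.1000061035156, -267.29998779296875], [438.3999938964844, -268.5], [449.5, -81.69999694824219], [429.29998779296875, -80.5]] ang 86.59 z 22.2
corner1.npz 4823 [[454.5, 164.0], [473.3999938964844, 162.8000030517578], [485.3999938964844, 357.29998779296875], [466.5, 358.5]] ang 86.47 z 22.1
corner1.npz 1749 [[685.0999755859375, 305.70001220703125], [799.2000122070312, 245.1999969482422], [804.0, 254.1999969482422], [689.9000244140625, 314.79998779296875]] ang 62.03 z 21.9
```

View pics/corner1.png

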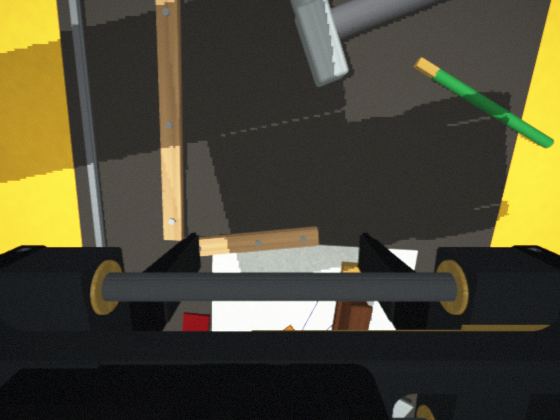

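Emit:
{"op": "jog_arm", "data": {
  "motion": [
    [0, 0, 0, -49, 8, -5, 95],
    [0, 0, 0, -49, 8, -5, 95],
    [0, 0, 0, -49, 8, -5, 95],
    [0, 0, 0, -49, 8, -5, 95],
    [0, 0, 0, 0, 0, 0, 95],
    [0, 0, 0, 0, 0, 0, 95]
  ]
}}

```text
t: 4.85
eef_pos: [601.8, -14.0, 232.2]
tcp_rot: [-3.141, -0.0, 1.57]
ft_force: [0.1, 1.3, 0.6]
opening: 1.003
grip_force: 0.0
```

```bash
cat >> h.py <<'E'
def segs(f,lo,hi,box,mn=300,rows=225):
    d=dict(np.load(f)); P=cloud(d); P[rows:]=np.nan
    x,y,z=P[...,0],P[...,1],P[...,2]
    m=((z>lo)&(z<hi)&(x>box[0])&(x<box[1])&(y>box[2])&(y<box[3])).astype(np.uint8)
    m=cv2.morphologyEx(m,cv2.MORPH_OPEN,np.ones((3,3)))
    n,L,s,c=cv2.connectedComponentsWithStats(m)
    for i in range(1,n):
        if s[i,4]>mn:
            p=P[L==i]; r=cv2.minAreaRect(p[:,:2].astype(np.float32))
            print(f,s[i,4],np.round(cv2.boxPoints(r),1).tolist(),'ang',round(r[2],2),'z',np.median(p[:,2]).round(1))
E
python3 - <<'E'
from h import *
d=snap('wrist','bev1'); print(env.state()['eef_pos'])
for t in ['slant_mid','bevel_grip','bevel_knuckle','blade_tip','lever_tip']: 
    for x in env.recognise('wrist',t)[:2]: print(t,x,world(d,*x['location']).round(1))
print('slant');segs('bev1.npz',18,28,(440,640,80,250))
print('bevel top');segs('bev1.npz',18,100,(600,760,-80,130),100,235)
print('grip');segs('bev1.npz',55,75,(600,700,-80,130),50,235)
print('stock');segs('bev1.npz',21.5,29,(600,700,-80,130),50,235)
P=cloud(d)
for c in [(560,110),(560,60)]: pass
m=(P[...,0]>680)&(P[...,0]<730)&(P[...,1]>20)&(P[...,1]<140); print('board',np.nanmedian(P[m][:,2]))
E
```

```text
[601.73243786 -13.36956106 232.13615761]
slant_mid {'location': [209.5, 28.0], 'score': 0.57} [539.1 145.3  22.7]
bevel_grip {'location': [323.7, 152.5], 'score': 0.77} [644.5  35.7  25.7]
bevel_knuckle {'location': [323.0, 152.1], 'score': 0.76} [644.   36.   24.7]
blade_tip {'location': [344.9, 225.7], 'score': 0.72} [669.7 -39.8  22.4]
blade_tip {'location': [321.9, 154.4], 'score': 0.17} [642.8  33.9  25.9]
lever_tip {'location': [316.2, 192.0], 'score': 0.95} [634.5   2.7  56.9]
slant
bev1.npz 4057 [[454.3999938964844, 129.39999389648438], [607.5, 128.8000030517578], [607.5999755859375, 167.3000030517578], [454.6000061035156, 167.89999389648438]] ang 89.79 z 22.1
bev1.npz 306 [[629.4000244140625, 80.5999984741211], [637.2000122070312, 79.9000015258789], [641.0, 121.4000015258789], [633.2000122070312, 122.19999694824219]] ang 84.83 z 25.1
bevel top
bev1.npz 5535 [[583.0, 106.5], [637.2000122070312, -71.4000015258789], [708.9000244140625, -49.5], [654.5999755859375, 128.3000030517578]] ang 16.97 z 30.3
grip
bev1.npz 1802 [[627.7000122070312, 41.20000076293945], [647.7999877929688, 39.29999923706055], [653.5, 99.0], [633.4000244140625, 100.9000015258789]] ang 84.49 z 63.0
bev1.npz 367 [[627.4000244140625, 1.2000000476837158], [640.0, 0.10000000149011612], [642.5, 27.0], [629.7999877929688, 28.200000762939453]] ang 84.79 z 66.5
stock
bev1.npz 1494 [[620.5, -7.699999809265137], [645.2000122070312, -10.100000381469727], [657.9000244140625, 119.80000305175781], [633.2000122070312, 122.19999694824219]] ang 84.42 z 25.1
board 13.256578023271942
```

View pics/bev1.png

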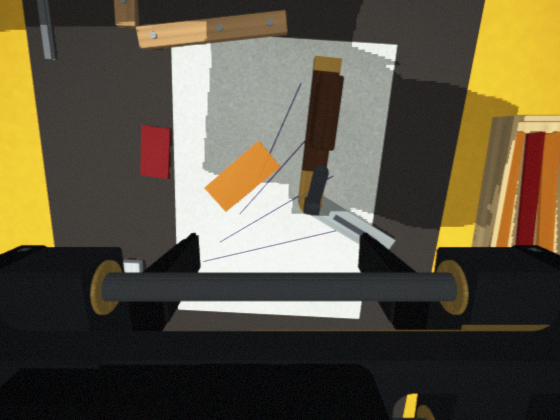

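Emit:
{"op": "jog_arm", "data": {
  "motion": [
    [0, 0, 5.5, 0, 0, 0, 60],
    [0, 0, 0, 44, 15.3, 0, 60],
    [0, 0, 0, 43.2, 15.3, 0, 60],
    [0, 0, 0, 0, 0, 30, 60],
    [0, 0, 0, 0, 0, 40, 60],
    [0, 0, 0, 0, 0, 37, 60],
    [0, 0, 0, 0, 0, 15, 60],
    [0, 0, 0, 0, 0, 5, 60],
    [0, 0, 0, 0, 0, 0, 60],
    [0, 0, 0, 0, 0, 0, 60]
  ]
}}

```text
t: 6.4
eef_pos: [641.3, 69.9, 106.5]
tcp_rot: [3.14, -0.0, 1.475]
ft_force: [-0.0, 0.3, 0.0]
opening: 0.632
grip_force: 0.0
```

```bash
python3 - <<'E'
from h import *
def edge(f,box,ang,side,rows=225):
    # fit the edge: bin along dir, take extreme of mask across; ang=dir deg
    d=dict(np.load(f)); P=cloud(d)[:rows].reshape(-1,3)
    m=(P[:,2]>19.5)&(P[:,2]<24.5)&(P[:,0]>box[0])&(P[:,0]<box[1])&(P[:,1]>box[2])&(P[:,1]<box[3]); p=P[m][:,:2]
    for _ in range(3):
        a=np.radians(ang); t=np.array([np.cos(a),np.sin(a)]); n=np.array([-t[1],t[0]])
        s=p@t; q=p@n; b=np.floor(s/3); X=[];lo=[];hi=[]
        for k in np.unique(b):
            w=q[b==k]
            if len(w)>8: X.append(k*3+1.5); lo.append(w.min()); hi.append(w.max())
        X=np.array(X);lo=np.array(lo);hi=np.array(hi)
        if _==0: mid=(lo+hi)/2; k=abs(hi-lo-np.median(hi-lo))<3; ang+=np.degrees(np.arctan(np.polyfit(X[k],mid[k],1)[0]))
    k=abs(hi-lo-np.median(hi-lo))<2.5
    out=[np.polyfit(X[k],e[k],1) for e in (lo,hi)]
    print(f,box,'ang',round(ang,2),'slopes',[round(np.degrees(o[0]),2) for o in out],'range',X[k].min(),X[k].max(),'width',np.median(hi-lo))
    e=out[side]; c=X[k].mean(); pt=c*t+np.polyval(e,c)*n
    print('  edge pt',pt.round(2)); return pt,t
Lp,Lt=edge('corner1.npz',(440,500,170,420),86.5,0)
Sp,St=edge('bev1.npz',(490,640,110,180),6,1)
A=np.linalg.solve(np.c_[Lt,-St],Sp-Lp); apex=Lp+A[0]*Lt; print('apex',apex)
Rp,Rt=edge('guide1.npz',(400,470,-290,-50),86.5,0)
segs('guide1.npz',17,28,(430,620,-400,-265),50,420)
segs('guide1.npz',17,28,(410,470,-290,-50),50,420)
E
```

```text
corner1.npz (440, 500, 170, 420) ang 86.58 slopes [np.float64(-0.04), np.float64(0.03)] range 199.5 382.5 width 17.819110103830667
  edge pt [479.15 262.9 ]
bev1.npz (490, 640, 110, 180) ang 5.59 slopes [np.float64(-0.04), np.float64(0.03)] range 502.5 619.5 width 17.753082451210986
  edge pt [548.59 154.11]
apex [472.20657419 146.63462641]
guide1.npz (400, 470, -290, -50) ang 86.62 slopes [np.float64(-0.11), np.float64(0.11)] range -241.5 -55.5 width 19.681624537832363
  edge pt [ 443.68 -175.  ]
guide1.npz 131 [[429.70001220703125, -280.5], [437.3999938964844, -281.0], [438.29998779296875, -265.20001220703125], [430.70001220703125, -264.79998779296875]] ang 86.52 z 22.2
guide1.npz 676 [[431.70001220703125, -310.70001220703125], [473.1000061035156, -335.1000061035156], [483.5, -317.3999938964844], [442.1000061035156, -293.0]] ang 59.47 z 22.1
guide1.npz 560 [[502.8999938964844, -355.0], [543.5, -377.5], [553.5999755859375, -359.29998779296875], [513.0, -336.79998779296875]] ang 61.01 z 22.2
guide1.npz 5222 [[417.29998779296875, -280.5], [437.6000061035156, -281.70001220703125], [449.5, -81.69999694824219], [429.29998779296875, -80.5]] ang 86.59 z 22.2
```

Emit:
{"op": "jog_arm", "data": {
  "motion": [
    [0, 0, 0, 0, 0, 0, 10],
    [0, 0, 0, 0, 0, 0, 10],
    [0, 0, 0, 0, 0, 0, 10],
    [0, 0, 0, 0, 0, 0, 10],
    [0, 0, 0, 0, 0, 0, 10],
    [0, 0, 0, 0, 0, -5, 10],
    [0, 0, 0, 0, 0, -15, 10],
    [0, 0, 0, 0, 0, -20, 10],
    [0, 0, -2.1, 0, 0, -5, 10],
    [0, 0, 0, 0, 0, 0, 10]
  ]
}}

```text
t: 7.65
eef_pos: [640.8, 69.9, 150.7]
tcp_rot: [3.141, -0.0, 1.512]
ft_force: [0.9, -0.1, -3.1]
opening: 0.186
grip_force: 30.0
```

Emit:
{"op": "jog_arm", "data": {
  "motion": [
    [0, 0, 0, 10, -6, 0, 10],
    [0, 0, 0, 25, -15.5, 0, 10],
    [0, 0, 0, 38, -23.5, 0, 10],
    [0, 0, 0, 38, -23.5, 0, 10],
    [0, 0, 0, 38, -23.5, 0, 10],
    [0, 0, 0, 38, -23.5, 0, 10],
    [0, 0, 0, 25, -15.5, 0, 10],
    [0, 0, 0, 15, -9, 0, 10],
    [0, 0, 0, 9, -6, 0, 10],
    [0, 0, 0, 0, 0, 0, 10]
  ]
}}

```text
t: 8.9
eef_pos: [509.0, 314.2, 150.1]
tcp_rot: [-3.141, 0.0, 1.512]
ft_force: [0.1, -1.0, -3.3]
opening: 0.187
grip_force: 30.0
```

```bash
python3 - <<'E'
from h import *
s=env.state(); print(s['eef_pos'],s['tcp_rot'],s['ft_force'],s['moment'])
d=snap('scene','sc2'); K=d
c=d['color'][180:330,200:480]; cv2.imwrite('pics/sc2c.png',cv2.resize(c[:,:,::-1],None,fx=2.8,fy=2.8,interpolation=cv2.INTER_CUBIC))
for t in ['blade_tip','bevel_knuckle']:
  for x in env.recognise('scene',t)[:3]: print(t,x['score'],x['location'],world(d,*x['location']).round(1))
E
```

```text
[509.00046722 314.19580982 150.09360927] [-3.14149189e+00  1.79937557e-04  1.51177279e+00] [ 0.1165194  -1.00985597 -3.30055121] [ 0.03915272 -0.00626303 -0.01799539]
blade_tip 0.91 [347.2, 257.2] [548.  204.9  64. ]
blade_tip 0.65 [462.6, 209.4] [275.7 420.1   8.3]
bevel_knuckle 0.6 [361.4, 249.9] [518.1 227.8  63.8]
bevel_knuckle 0.23 [286.3, 216.6] [473.8  29.3  18. ]
```

View pics/sc2c.png

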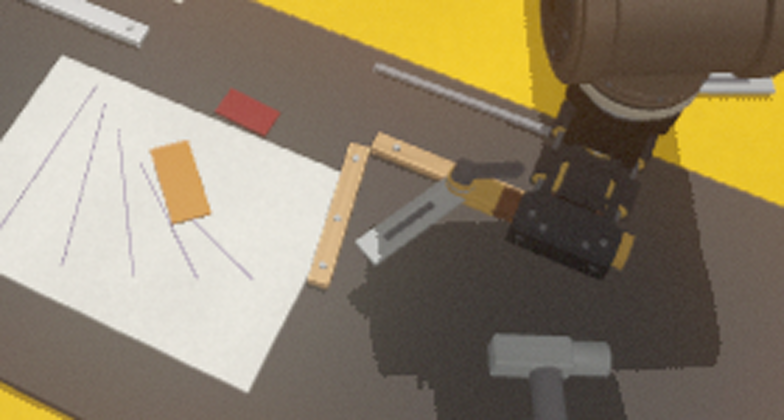

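Emit:
{"op": "jog_arm", "data": {
  "motion": [
    [0, 0, 0, 0, 0, 10, 10],
    [0, 0, 0, 0, 0, 15, 10],
    [0, 0, 0, 0, 0, 10, 10],
    [0, 0, 0, 0, 0, 6, 10],
    [0, 0, 0, 0, 0, 2.5, 10],
    [0, 0, 0, 0, 0, 0, 10],
    [0, 0, 0, 0, 0, 0, 10]
  ]
}}

```text
t: 9.93
eef_pos: [509.2, 314.2, 107.1]
tcp_rot: [3.141, -0.0, 1.511]
ft_force: [0.4, -0.4, -2.6]
opening: 0.187
grip_force: 30.0
```

Emit:
{"op": "jog_arm", "data": {
  "motion": [
    [0, 0, 0, 0, -6, 0.4, 10],
    [0, 0, 0, 0, -5, 0, 10],
    [0, 0, 0, -6, 0, 0, 10],
    [0, 0, 0, -10, 0, 0, 10],
    [0, 0, 0, -10, 0, 0, 10],
    [0, 0, 0, -10, 0, 0, 10],
    [0, 0, 0, -10, 0, 0, 10],
    [0, 0, 0, -8, 0, 0, 10],
    [0, 0, 0, -5, 0, 0, 10],
    [0, 0, 0, 0, 0, 0, 10]
  ]
}}

```text
t: 11.18
eef_pos: [494.7, 255.6, 106.4]
tcp_rot: [3.141, -0.0, 1.511]
ft_force: [0.7, 0.2, -3.6]
opening: 0.188
grip_force: 30.0
```

Emit:
{"op": "jog_arm", "data": {
  "motion": [
    [0, 0, 0, 0, -2, 0, 10],
    [0, 0, 0, 0, -0.8, 0, 10],
    [0, 0, 0, 0, -0.5, 0, 10],
    [0, 0, 0, 0, 0, 0, 10]
  ]
}}

```text
t: 11.68
eef_pos: [491.7, 256.2, 106.4]
tcp_rot: [3.141, -0.0, 1.511]
ft_force: [4.2, 0.6, -4.0]
opening: 0.19
grip_force: 30.0
```

```bash
python3 - <<'E'
from h import *
for i in range(3):
    s=env.state(); print(s['eef_pos'].round(2),s['tcp_rot'].round(4),s['ft_force'].round(2),s['moment'].round(3)); env.read_camera('side')
E
```

```text
[491.7  256.22 106.4 ] [ 3.1405e+00 -4.0000e-04  1.5114e+00] [ 4.21  0.59 -4.  ] [-0.054 -0.726 -0.18 ]
[491.72 256.24 106.38] [ 3.1406e+00 -5.0000e-04  1.5113e+00] [ 3.99  0.81 -6.08] [ 0.019 -0.803 -0.148]
[491.68 256.23 106.38] [ 3.1406e+00 -4.0000e-04  1.5113e+00] [ 4.52  0.64 -6.03] [ 0.021 -0.852 -0.188]
```

Emit:
{"op": "jog_arm", "data": {
  "motion": [
    [0, 0, 0.2, 0, 0.3, 0, 10],
    [0, 0, 0, -3, 0, 0, 10],
    [0, 0, 0, -3, 0, 0, 10],
    [0, 0, 0, -2, 0, 0, 10],
    [0, 0, 0, -1, 0, 0, 10],
    [0, 0, 0, 0, 0, 0, 10]
  ]
}}

```text
t: 12.58
eef_pos: [491.2, 246.9, 106.4]
tcp_rot: [3.141, 0.0, 1.508]
ft_force: [4.4, -0.0, -2.0]
opening: 0.189
grip_force: 30.0
```

```bash
cat >> h.py <<'E'
def st(n=2):
    for i in range(n):
        s=env.state(); p=s['eef_pos']; t=np.array([.0597,.9982]);r=np.array([.9982,-.0597])
        for nm,o in (('C',(472.2,146.6)),('G',(435.4,-321.4))):
            q=p[:2]-o; print(nm,round(q@r,2),round(q@t,2),end=' ')
        print('z',p[2].round(2),'yaw',np.degrees(s['tcp_rot'][2]).round(2),'F',s['ft_force'].round(2),'M',s['moment'].round(3),'op',round(s['opening'],3),round(s['t'],2)); 
        if i<n-1: env.read_camera('side')
E
python3 -c "
from h import *
st(3)"
```

```text
C 12.97 101.28 G 21.77 570.64 z 106.44 yaw 86.4 F [ 4.36 -0.03 -1.98] M [ 0.129 -0.859  0.075] op 0.189 12.57
C 12.98 101.28 G 21.78 570.64 z 106.42 yaw 86.4 F [ 3.96 -0.66 -2.59] M [ 0.068 -0.899  0.031] op 0.19 12.62
C 12.96 101.29 G 21.75 570.65 z 106.43 yaw 86.4 F [ 5.12 -0.84 -1.78] M [ 0.028 -1.001  0.087] op 0.188 12.68
```

Emit:
{"op": "jog_arm", "data": {
  "motion": [
    [0, 0, 0, -1, 0.1, 0, 10],
    [0, 0, 0, -0.8, 0, 0, 10],
    [0, 0, 0, 0, 0, 0, 10]
  ]
}}

```text
t: 13.05
eef_pos: [491.1, 245.3, 106.3]
tcp_rot: [3.141, -0.0, 1.508]
ft_force: [4.5, 1.3, -2.3]
opening: 0.19
grip_force: 30.0
```

```bash
python3 -c "
from h import *
st(3)"
```

```text
C 12.99 99.68 G 21.79 569.03 z 106.34 yaw 86.4 F [ 4.49  1.34 -2.34] M [ 0.417 -0.909  0.046] op 0.19 13.05
C 12.97 99.65 G 21.76 569.01 z 106.34 yaw 86.4 F [ 5.01  1.08 -2.99] M [ 0.401 -0.919  0.092] op 0.191 13.1
C 12.99 99.66 G 21.78 569.01 z 106.36 yaw 86.4 F [ 5.36  1.98 -2.35] M [ 0.433 -0.97   0.098] op 0.185 13.15
```

Emit:
{"op": "jog_arm", "data": {
  "motion": [
    [0, 0, 0, -0.5, 0.1, 0, 10],
    [0, 0, 0, -0.5, 0, 0, 10],
    [0, 0, 0, 0, 0, 0, 10]
  ]
}}

```text
t: 13.52
eef_pos: [491.1, 244.6, 106.4]
tcp_rot: [3.141, -0.001, 1.508]
ft_force: [3.9, 5.8, -2.3]
opening: 0.188
grip_force: 30.0
```

```bash
python3 -c "
from h import *
st(3)"
```

```text
C 12.99 98.95 G 21.78 568.31 z 106.4 yaw 86.39 F [ 3.87  5.83 -2.27] M [ 1.076 -0.704  0.092] op 0.188 13.53
C 13.0 98.96 G 21.79 568.31 z 106.39 yaw 86.4 F [ 4.04  5.45 -3.16] M [ 0.948 -0.787  0.01 ] op 0.188 13.57
C 12.98 98.96 G 21.77 568.32 z 106.38 yaw 86.4 F [ 4.13  5.08 -2.32] M [ 1.041 -0.82   0.099] op 0.191 13.62
```

Emit:
{"op": "jog_arm", "data": {
  "motion": [
    [0, 0, 0, 0, 0, 0.5, 10],
    [0, 0, 0, 0, 0, 0, 10],
    [0, 0, 0, 0, 0, 0, 10]
  ]
}}

```text
t: 14.0
eef_pos: [491.1, 244.7, 106.1]
tcp_rot: [3.141, -0.0, 1.508]
ft_force: [4.2, 6.0, -0.5]
opening: 0.187
grip_force: 30.0
```

```bash
python3 -c "
from h import *
st(3)"
```

```text
C 12.99 99.02 G 21.78 568.37 z 106.07 yaw 86.41 F [ 4.16  6.05 -0.52] M [ 0.818 -0.64   0.084] op 0.187 14.0
C 12.98 99.01 G 21.77 568.36 z 106.07 yaw 86.4 F [ 2.63  5.32 -0.91] M [ 0.764 -0.646  0.076] op 0.188 14.05
C 12.99 99.0 G 21.79 568.35 z 106.05 yaw 86.41 F [ 3.87  5.   -0.33] M [ 0.837 -0.65   0.119] op 0.188 14.1
```

Emit:
{"op": "jog_arm", "data": {
  "motion": [
    [0, 0, 0, 0, 0, 0.3, 10],
    [0, 0, 0, 0, 0, 0, 10],
    [0, 0, 0, 0, 0, 0, 40],
    [0, 0, 0, 0, 0, 0, 40],
    [0, 0, 0, 0, 0, 0, 40],
    [0, 0, 0, 0, 0, -5, 40],
    [0, 0, 0, 0, 0, -25, 40],
    [0, 0, 0, 0, 0, -35, 40],
    [0, 0, 0, 0, 0, 0, 40]
  ]
}}

```text
t: 15.22
eef_pos: [491.7, 244.5, 172.9]
tcp_rot: [3.138, -0.002, 1.508]
ft_force: [0.3, 1.1, 0.4]
opening: 0.421
grip_force: 0.0
```

```bash
python3 - <<'E'
from h import *
st(1)
d=snap('wrist','w3'); st(1)
segs('w3.npz',58,68,(440,560,150,330),60,420)
segs('w3.npz',21.5,29,(440,560,150,420),60,420)
E
```

```text
C 13.64 98.88 G 22.44 568.24 z 172.87 yaw 86.4 F [0.3  1.09 0.43] M [-0.041  0.004  0.005] op 0.421 15.22
C 13.14 98.68 G 21.94 568.03 z 171.52 yaw 86.4 F [-0.49 -0.26 -0.01] M [0.014 0.007 0.039] op 0.42 15.28
w3.npz 2266 [[478.6000061035156, 216.10000610351562], [498.5, 215.0], [501.6000061035156, 274.79998779296875], [481.70001220703125, 275.79998779296875]] ang 87.01 z 63.0
w3.npz 97 [[479.79998779296875, 179.10000610351562], [492.0, 178.60000610351562], [492.3999938964844, 189.8000030517578], [480.20001220703125, 190.3000030517578]] ang 87.64 z 63.1
w3.npz 210 [[467.29998779296875, 353.6000061035156], [483.70001220703125, 352.6000061035156], [484.5, 366.0], [468.1000061035156, 367.0]] ang 86.53 z 22.4
w3.npz 129 [[471.5, 344.8999938964844], [483.6000061035156, 344.1000061035156], [484.1000061035156, 351.3999938964844], [472.0, 352.20001220703125]] ang 86.07 z 22.7
w3.npz 95 [[474.3999938964844, 333.3999938964844], [481.8999938964844, 332.79998779296875], [482.70001220703125, 343.0], [475.20001220703125, 343.6000061035156]] ang 85.66 z 22.4
w3.npz 173 [[463.3999938964844, 312.200
[... 163 characters left out ...]
57 [[458.8999938964844, 222.6999969482422], [500.79998779296875, 220.3000030517578], [505.6000061035156, 303.8999938964844], [463.70001220703125, 306.29998779296875]] ang 86.73 z 23.3
w3.npz 71 [[471.20001220703125, 260.79998779296875], [477.79998779296875, 260.29998779296875], [478.5, 269.5], [471.8999938964844, 270.0]] ang 85.22 z 22.3
w3.npz 231 [[460.3999938964844, 196.1999969482422], [474.6000061035156, 195.6999969482422], [475.5, 220.89999389648438], [461.20001220703125, 221.39999389648438]] ang 88.03 z 22.4
w3.npz 284 [[455.20001220703125, 150.39999389648438], [473.3999938964844, 147.3000030517578], [477.20001220703125, 169.1999969482422], [459.0, 172.39999389648438]] ang 80.25 z 22.4
```

View pics/w3.png

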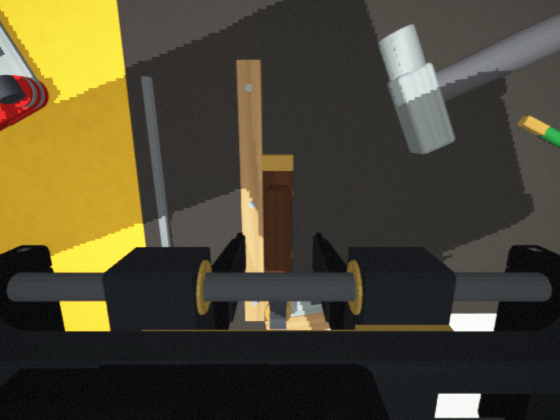

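Emit:
{"op": "jog_arm", "data": {
  "motion": [
    [0, 0, 0, -22, -0.1, 0, 0],
    [0, 0, 0, -22, 0, 0, 0],
    [0, 0, 0, 0, 0, 0, 0],
    [0, 0, 0, 0, 0, 12, 0],
    [0, 0, 0, 0, 0, 10, 0],
    [0, 0, 0, 0, 0, 7, 0],
    [0, 0, 0, 0, 0, 7, 0],
    [0, 0, 0, 0, 0, 6, 0],
    [0, 0, 0, 0, 0, 4, 0],
    [0, 0, 0, 0, 0, 0, 0]
  ]
}}

```text
t: 16.52
eef_pos: [488.1, 200.9, 123.7]
tcp_rot: [-3.141, 0.0, 1.509]
ft_force: [1.0, 0.1, 0.6]
opening: 0.007
grip_force: 0.0
```

```bash
python3 -c "
from h import *
st(2)"
```

```text
C 12.64 55.17 G 21.43 524.52 z 123.74 yaw 86.44 F [0.95 0.06 0.58] M [-0.048  0.042  0.022] op 0.007 16.52
C 12.49 54.96 G 21.29 524.32 z 123.85 yaw 86.44 F [ 0.31 -0.25 -0.42] M [-0.018  0.032 -0.038] op 0.0 16.57
```

Emit:
{"op": "jog_arm", "data": {
  "motion": [
    [0, 0, 0, 0, 0, 2, 0],
    [0, 0, 0, 0, 0, 1, 0],
    [0, 0, 0, 0, 0, 0.5, 0],
    [0, 0, 0, 0, 0, 0, 0]
  ]
}}

```text
t: 17.08
eef_pos: [488.1, 200.5, 121.1]
tcp_rot: [3.141, -0.0, 1.508]
ft_force: [-1.9, 2.6, 4.7]
opening: 0.007
grip_force: 2.0
```

```bash
python3 - <<'E'
from h import *
st(3)
d=snap('side','s4'); u,v=proj(d,np.array([488,200,40])); print(u,v)
u,v=int(u),int(v); c=d['color'][max(0,v-60):v+60,max(0,u-80):u+80]; cv2.imwrite('pics/s4c.png',cv2.resize(c[:,:,::-1],None,fx=5,fy=5,interpolation=cv2.INTER_CUBIC))
E
```

```text
C 12.67 54.8 G 21.47 524.15 z 121.11 yaw 86.39 F [-1.94  2.64  4.69] M [0.505 0.272 0.01 ] op 0.007 17.07
C 12.68 54.79 G 21.47 524.14 z 121.11 yaw 86.4 F [-1.13  3.15  3.89] M [ 0.527  0.244 -0.002] op 0.002 17.12
C 12.7 54.75 G 21.49 524.1 z 121.1 yaw 86.4 F [-1.8   2.82  4.91] M [0.564 0.227 0.024] op 0.006 17.18
226.93368934342243 183.33799563807327
```

View pics/s4c.png

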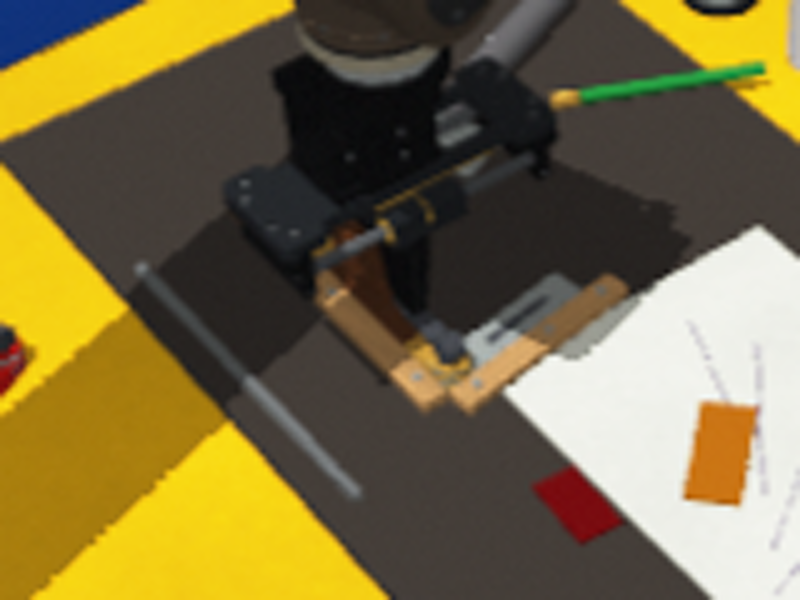

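Emit:
{"op": "jog_arm", "data": {
  "motion": [
    [0, 0, 0, 0, 0, 0.5, 0],
    [0, 0, 0, 0, 0, 0.5, 0],
    [0, 0, 0, 0, 0, 0, 0]
  ]
}}

```text
t: 17.6
eef_pos: [488.2, 200.5, 120.1]
tcp_rot: [3.141, -0.0, 1.508]
ft_force: [-1.6, 2.5, 4.5]
opening: 0.004
grip_force: 2.3
```

```bash
python3 -c "
from h import *
st(3)"
```

```text
C 12.75 54.71 G 21.55 524.07 z 120.08 yaw 86.4 F [-1.65  2.54  4.53] M [ 0.734  0.262 -0.024] op 0.004 17.6
C 12.77 54.7 G 21.57 524.06 z 120.09 yaw 86.4 F [-1.87  2.81  4.99] M [ 0.611  0.229 -0.036] op 0.006 17.65
C 12.78 54.7 G 21.57 524.06 z 120.08 yaw 86.4 F [-1.12  2.6   4.9 ] M [0.623 0.259 0.023] op 0.009 17.7
```

Emit:
{"op": "jog_arm", "data": {
  "motion": [
    [0, 0, 0, 0, 0, 0.6, 0],
    [0, 0, 0, 0, 0, 0.6, 0],
    [0, 0, 0, 0, 0, 0, 0]
  ]
}}

```text
t: 18.08
eef_pos: [488.3, 200.5, 118.9]
tcp_rot: [3.141, -0.0, 1.508]
ft_force: [-1.8, 2.9, 4.4]
opening: 0.004
grip_force: 2.3
```

```bash
python3 -c "
from h import *
st(2)"
```

```text
C 12.81 54.73 G 21.61 524.08 z 118.87 yaw 86.4 F [-1.78  2.9   4.36] M [0.76  0.208 0.034] op 0.004 18.07
C 12.81 54.71 G 21.61 524.06 z 118.88 yaw 86.4 F [-1.03  2.96  4.06] M [0.69  0.231 0.021] op 0.002 18.12
```

Emit:
{"op": "jog_arm", "data": {
  "motion": [
    [0, 0, 0, 0, 0, 0.7, 0],
    [0, 0, 0, 0, 0, 0.7, 0],
    [0, 0, 0, 0, 0, 0, 0]
  ]
}}

```text
t: 18.5
eef_pos: [488.3, 200.5, 118.0]
tcp_rot: [3.141, -0.0, 1.508]
ft_force: [-2.7, 3.7, 13.7]
opening: 0.005
grip_force: 6.3
```

```bash
python3 -c "
from h import *
st(2); print(env.nose_length)"
```

```text
C 12.84 54.74 G 21.63 524.09 z 118.03 yaw 86.4 F [-2.71  3.75 13.68] M [ 0.633  0.599 -0.079] op 0.005 18.5
C 12.84 54.72 G 21.63 524.08 z 118.02 yaw 86.4 F [-3.15  3.5  12.08] M [ 0.619  0.605 -0.06 ] op 0.003 18.55
77.60000000000001
```

Emit:
{"op": "jog_arm", "data": {
  "motion": [
    [0, 0, 0, 0, -0.5, 0.4, 0],
    [0, 0, 0, 0, -0.3, 0, 0],
    [0, 0, 0, 0, 0, 0, 0]
  ]
}}

```text
t: 18.92
eef_pos: [488.1, 200.5, 118.0]
tcp_rot: [3.139, -0.001, 1.508]
ft_force: [-1.4, 1.7, 15.9]
opening: 0.007
grip_force: 7.6
```

```bash
python3 -c "
from h import *
st(2)"
```

```text
C 12.63 54.74 G 21.42 524.1 z 117.99 yaw 86.41 F [-1.37  1.73 15.89] M [0.368 0.195 0.017] op 0.007 18.93
C 12.63 54.73 G 21.42 524.08 z 117.98 yaw 86.4 F [-0.77  2.36 15.04] M [ 0.362  0.225 -0.011] op 0.008 18.98
```

Emit:
{"op": "jog_arm", "data": {
  "motion": [
    [0, 0, 0, 0, 0, -4, 0],
    [0, 0, 0, 0, 0, -20, 0],
    [0, 0, 0, 0, 0, -30, 0],
    [0, 0, 0, -30, 10, -25, 0],
    [0, 0, 0, -30, 10, -15, 30],
    [0, 0, 0, -20, 10, 0, 50],
    [0, 0, 0, 0, 0, 0, 50],
    [0, 0, 0, 0, 0, 0, 50]
  ]
}}

```text
t: 19.98
eef_pos: [512.0, 118.9, 210.7]
tcp_rot: [-3.141, 0.0, 1.508]
ft_force: [-0.8, 0.2, 0.9]
opening: 0.368
grip_force: 0.0
```

```bash
python3 - <<'E'
from h import *
d=snap('wrist','w5'); st(1)
print('grip');segs('w5.npz',57,75,(440,560,150,330),60,225)
print('lever');segs('w5.npz',36,50,(460,520,130,230),30,225)
c=d['color'][20:240,130:430]; cv2.imwrite('pics/w5c.png',cv2.resize(c[:,:,::-1],(795,583),interpolation=cv2.INTER_CUBIC))
E
```

```text
C 41.28 -24.98 G 50.08 444.38 z 210.68 yaw 86.42 F [-0.12 -0.05  0.14] M [0.006 0.009 0.056] op 0.411 20.02
grip
w5.npz 2451 [[478.29998779296875, 216.10000610351562], [498.3999938964844, 214.89999389648438], [502.0, 274.1000061035156], [481.79998779296875, 275.29998779296875]] ang 86.58 z 63.0
lever
w5.npz 1195 [[477.29998779296875, 153.0], [491.3999938964844, 152.0], [495.79998779296875, 213.60000610351562], [481.70001220703125, 214.60000610351562]] ang 85.9 z 41.8
```

View pics/w5c.png

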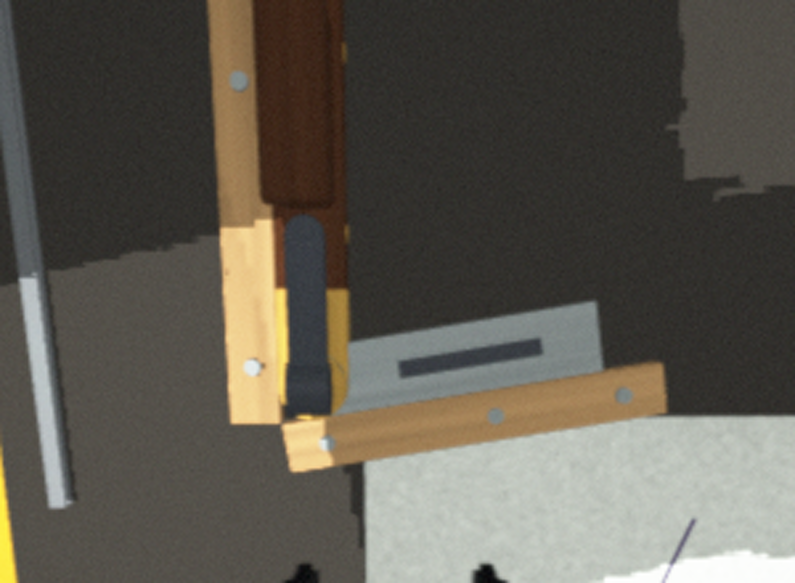

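Emit:
{"op": "jog_arm", "data": {
  "motion": [
    [0, 0, 0, 50, -14, 0, 50],
    [0, 0, 0, 50, -14, 0, 50],
    [0, 0, 0, 24, -0.3, 0, 50],
    [0, 0, 0, 0, 0, 30, 50],
    [0, 0, 0, 0, 0, 40, 50],
    [0, 0, 0, 0, 0, 25, 50],
    [0, 0, 0, 0, 0, 9, 50],
    [0, 0, 0, 0, 0, 0, 50],
    [0, 0, 0, 0, 0, 0, 50]
  ]
}}

```text
t: 21.15
eef_pos: [492.1, 244.5, 108.0]
tcp_rot: [3.14, -0.001, 1.508]
ft_force: [0.9, 0.5, -0.0]
opening: 0.526
grip_force: 0.0
```

```bash
python3 -c "
from h import *
st(2)"
```

```text
C 14.06 98.94 G 22.86 568.29 z 107.99 yaw 86.42 F [ 0.88  0.49 -0.04] M [-0.038  0.031  0.002] op 0.526 21.15
C 14.1 98.85 G 22.89 568.2 z 108.03 yaw 86.41 F [-0.75  0.3   0.01] M [-0.006 -0.037 -0.063] op 0.523 21.2
```

Emit:
{"op": "jog_arm", "data": {
  "motion": [
    [0, 0, 0, 0, -1.1, 2.3, 50],
    [0, 0, 0, 0, 0, 0, 50],
    [0, 0, 0, 0, 0, 0, 10],
    [0, 0, 0, 0, 0, 0, 10],
    [0, 0, 0, 0, 0, 0, 10],
    [0, 0, 0, 0, 0, 0, 10],
    [0, 0, 0, 0, 0, 0, 10]
  ]
}}

```text
t: 22.08
eef_pos: [491.1, 244.3, 104.8]
tcp_rot: [3.141, -0.0, 1.508]
ft_force: [1.5, -0.5, -1.1]
opening: 0.186
grip_force: 30.0
```

```bash
python3 -c "
from h import *
st(2)"
```

```text
C 12.99 98.66 G 21.78 568.01 z 104.76 yaw 86.41 F [ 1.52 -0.46 -1.13] M [-0.035 -0.375  0.052] op 0.186 22.07
C 12.96 98.66 G 21.76 568.02 z 104.76 yaw 86.4 F [ 3.03  0.37 -1.86] M [-0.043 -0.426  0.103] op 0.187 22.12
```

Emit:
{"op": "jog_arm", "data": {
  "motion": [
    [0, 0, 0, 0, 0.5, -0.6, 10],
    [0, 0, 0, 2, 2.5, -0.4, 10],
    [0, 0, 0, 4, 3, -10, 10],
    [0, 0, 0, 0, 0, -17, 10],
    [0, 0, 0, 0, 0, -12, 10],
    [0, 0, 0, -10, 0, 0, 10],
    [0, 0, 0, -28, 0, 0, 10],
    [0, 0, 0, -40, 0, 0, 10],
    [0, 0, 0, -45, 0, 0, 10],
    [0, 0, 0, -45, 0, 0, 10]
  ]
}}

```text
t: 23.38
eef_pos: [485.9, 80.4, 144.6]
tcp_rot: [-3.141, 0.0, 1.508]
ft_force: [1.0, 0.3, -2.7]
opening: 0.186
grip_force: 30.0
```

Emit:
{"op": "jog_arm", "data": {
  "motion": [
    [0, 0, 0, -45, 0, 0, 10],
    [0, 0, 0, -45, 0, 0, 10],
    [0, 0, 0, -45, 0, 0, 10],
    [0, 0, 0, -40, 0, 0, 10],
    [0, 0, 0, -35, 0, 0, 10],
    [0, 0, 0, -20, 0, 0, 10],
    [0, 0, 0, -8, 0, 0, 10],
    [0, 0, 0, 0, 0, 0, 10],
    [0, 0, 0, 0, 0, 0, 10]
  ]
}}

```text
t: 24.5
eef_pos: [471.5, -154.6, 144.7]
tcp_rot: [-3.141, -0.0, 1.509]
ft_force: [-0.1, -0.4, -3.6]
opening: 0.185
grip_force: 30.0
```

```bash
python3 - <<'E'
from h import *
st(2)
d=snap('scene','sc6')
c=d['color'][130:280,60:340]; cv2.imwrite('pics/sc6c.png',cv2.resize(c[:,:,::-1],None,fx=2.8,fy=2.8,interpolation=cv2.INTER_CUBIC))
segs('sc6.npz',17.5,28,(400,620,-420,-50),50,420)
E
```

```text
C 17.3 -300.69 G 26.09 168.66 z 144.7 yaw 86.44 F [-0.09 -0.44 -3.61] M [ 0.001  0.015 -0.014] op 0.185 24.5
C 17.38 -300.64 G 26.18 168.72 z 144.72 yaw 86.45 F [-0.22  0.62 -3.57] M [0.035 0.103 0.047] op 0.188 24.55
sc6.npz 214 [[452.79998779296875, -322.5], [544.2000122070312, -376.6000061035156], [555.7999877929688, -357.20001220703125], [464.3999938964844, -303.0]] ang 59.37 z 20.7
sc6.npz 66 [[429.1000061035156, -81.9000015258789], [431.70001220703125, -108.9000015258789], [453.20001220703125, -106.9000015258789], [450.70001220703125, -79.9000015258789]] ang 5.31 z 20.6
```

View pics/sc6c.png

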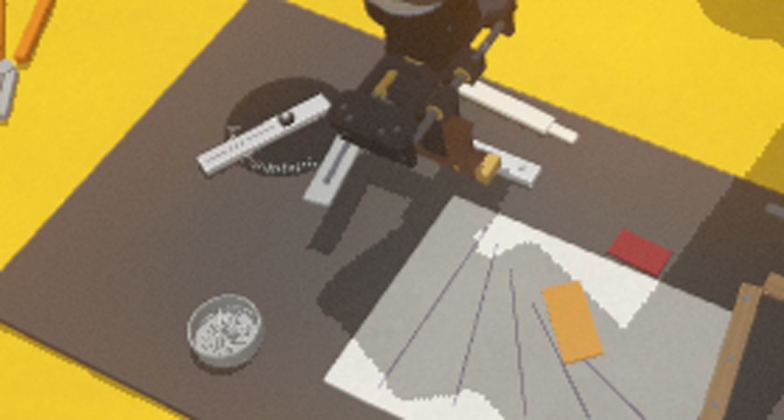

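Emit:
{"op": "jog_arm", "data": {
  "motion": [
    [0, 0, 0, 0, 0, 10, 10],
    [0, 0, 0, 0, 0, 15, 10],
    [0, 0, 0, 0, 0, 8, 10],
    [0, 0, 0, 0, 0, 4.5, 10],
    [0, 0, 0, 0, 0, 1.5, 10],
    [0, 0, 0, 0, 0, 0, 10],
    [0, 0, 0, 0, -7, 0, 10],
    [0, 0, 0, 0, -3, 0, 10],
    [0, 0, 0, 0, 0, 0, 10]
  ]
}}

```text
t: 25.72
eef_pos: [461.4, -154.7, 105.9]
tcp_rot: [3.141, 0.0, 1.508]
ft_force: [0.7, -0.0, -3.0]
opening: 0.187
grip_force: 30.0
```

```bash
python3 -c "
from h import *
st(2)"
```

```text
C 7.24 -301.38 G 16.03 167.97 z 105.93 yaw 86.39 F [ 0.66 -0.   -3.  ] M [ 0.065 -0.004  0.026] op 0.187 25.73
C 7.44 -301.42 G 16.23 167.94 z 105.92 yaw 86.39 F [-0.64 -0.22 -2.57] M [ 0.05  -0.009  0.05 ] op 0.186 25.77
```

Slide -y with a gap first, then close on the rail.

Emit:
{"op": "jog_arm", "data": {
  "motion": [
    [0, 0, 0, -6, 0, 0.4, 10],
    [0, 0, 0, -8, 0, 0, 10],
    [0, 0, 0, -8, 0, 0, 10],
    [0, 0, 0, -6, 0, 0, 10],
    [0, 0, 0, -3, -1.5, 0, 10],
    [0, 0, 0, 0, -1, 0, 10],
    [0, 0, 0, 0, -0.7, 0, 10],
    [0, 0, 0, 0, 0, 0, 10]
  ]
}}

```text
t: 26.78
eef_pos: [456.5, -185.2, 105.4]
tcp_rot: [3.142, -0.0, 1.508]
ft_force: [-0.5, -0.4, -3.0]
opening: 0.183
grip_force: 30.0
```

```bash
python3 -c "
from h import *
st(3)"
```

```text
C 4.15 -332.19 G 12.94 137.17 z 105.37 yaw 86.41 F [-0.46 -0.4  -2.97] M [ 0.026  0.01  -0.012] op 0.183 26.77
C 4.19 -332.18 G 12.98 137.18 z 105.37 yaw 86.42 F [ 0.22  0.23 -3.48] M [0.013 0.095 0.07 ] op 0.188 26.82
C 4.2 -332.2 G 12.99 137.15 z 105.37 yaw 86.41 F [-1.01 -0.24 -3.05] M [0.044 0.002 0.007] op 0.189 26.88
```

Emit:
{"op": "jog_arm", "data": {
  "motion": [
    [0, 0, 0, 0, -0.6, 0, 10],
    [0, 0, 0, 0, -0.5, 0, 10],
    [0, 0, 0, 0, 0, 0, 10]
  ]
}}

```text
t: 27.25
eef_pos: [456.2, -185.4, 105.5]
tcp_rot: [3.14, 0.001, 1.508]
ft_force: [4.8, 2.0, -3.8]
opening: 0.188
grip_force: 30.0
```

```bash
python3 -c "
from h import *
st(3)"
```

```text
C 3.81 -332.37 G 12.6 136.99 z 105.48 yaw 86.4 F [ 4.83  2.01 -3.8 ] M [ 0.53  -1.098  0.053] op 0.188 27.25
C 3.8 -332.37 G 12.6 136.99 z 105.49 yaw 86.4 F [ 5.41  2.78 -4.76] M [ 0.542 -1.094  0.042] op 0.189 27.3
C 3.79 -332.36 G 12.58 137.0 z 105.48 yaw 86.4 F [ 5.36  1.3  -5.31] M [ 0.545 -1.087  0.082] op 0.187 27.35
```

Emit:
{"op": "jog_arm", "data": {
  "motion": [
    [0, 0, 0, -3, 0.4, 0, 10],
    [0, 0, 0, -3, 0, 0, 10],
    [0, 0, 0, -3, 0, 0, 10],
    [0, 0, 0, -3, 0, 0, 10],
    [0, 0, 0, -2, 0, 0, 10],
    [0, 0, 0, 0, 0, 0, 10]
  ]
}}

```text
t: 28.1
eef_pos: [455.4, -199.8, 105.5]
tcp_rot: [3.14, 0.001, 1.508]
ft_force: [5.0, -0.1, -2.9]
opening: 0.187
grip_force: 30.0
```

```bash
python3 -c "
from h import *
st(2)"
```

```text
C 3.88 -346.75 G 12.67 122.6 z 105.46 yaw 86.39 F [ 5.   -0.08 -2.91] M [ 0.078 -0.835  0.094] op 0.187 28.1
C 3.85 -346.73 G 12.65 122.63 z 105.46 yaw 86.4 F [ 4.62 -1.61 -4.05] M [-0.017 -0.972  0.083] op 0.189 28.15
```

Emit:
{"op": "jog_arm", "data": {
  "motion": [
    [0, 0, 0, -3, 0.2, 0, 10],
    [0, 0, 0, -3, 0, 0, 10],
    [0, 0, 0, -3, 0, 0, 10],
    [0, 0, 0, -3, 0, 0, 10],
    [0, 0, 0, 0, 0, 0, 10]
  ]
}}

```text
t: 28.78
eef_pos: [454.7, -211.3, 105.4]
tcp_rot: [3.141, -0.0, 1.508]
ft_force: [5.8, 3.1, -3.4]
opening: 0.189
grip_force: 30.0
```

```bash
python3 -c "
from h import *
st(2)"
```

```text
C 3.9 -358.33 G 12.69 111.03 z 105.39 yaw 86.39 F [ 5.81  3.14 -3.37] M [ 0.641 -1.185  0.054] op 0.189 28.77
C 3.91 -358.29 G 12.7 111.06 z 105.4 yaw 86.39 F [ 5.4   3.25 -3.82] M [ 0.648 -1.205  0.075] op 0.188 28.82
```

Emit:
{"op": "jog_arm", "data": {
  "motion": [
    [0, 0, 0, -2, 0.3, 0, 10],
    [0, 0, 0, -2, 0, 0, 10],
    [0, 0, 0, -1.5, 0, 0, 10],
    [0, 0, 0, 0, 0, 0, 10]
  ]
}}

```text
t: 29.32
eef_pos: [454.4, -216.5, 105.3]
tcp_rot: [3.141, -0.001, 1.508]
ft_force: [6.5, 5.0, -2.2]
opening: 0.184
grip_force: 30.0
```

```bash
python3 -c "
from h import *
st(2)"
```

```text
C 3.95 -363.54 G 12.75 105.82 z 105.31 yaw 86.38 F [ 6.5   4.96 -2.22] M [ 1.057 -1.158  0.012] op 0.184 29.32
C 3.94 -363.53 G 12.74 105.82 z 105.31 yaw 86.39 F [ 5.25  4.56 -3.09] M [ 0.966 -1.179  0.036] op 0.188 29.38
```

Emit:
{"op": "jog_arm", "data": {
  "motion": [
    [0, 0, 0, -0.5, 0.5, 0, 10],
    [0, 0, 0, -0.5, 0, 0, 10],
    [0, 0, 0, 0, 0, 0, 10]
  ]
}}

```text
t: 29.75
eef_pos: [454.5, -217.4, 105.2]
tcp_rot: [-3.141, -0.001, 1.508]
ft_force: [3.9, 4.9, -3.0]
opening: 0.184
grip_force: 30.0
```

```bash
python3 -c "
from h import *
st(2)"
```

```text
C 4.06 -364.4 G 12.85 104.95 z 105.22 yaw 86.39 F [ 3.85  4.9  -3.02] M [ 0.917 -0.712  0.036] op 0.184 29.75
C 4.09 -364.4 G 12.88 104.95 z 105.23 yaw 86.39 F [ 3.31  4.49 -3.37] M [ 0.924 -0.718  0.036] op 0.186 29.8
```

Emit:
{"op": "jog_arm", "data": {
  "motion": [
    [0, 0, 0, -0.5, 0, 0, 10],
    [0, 0, 0, -0.3, 0, 0, 10],
    [0, 0, 0, 0, 0, 0, 10]
  ]
}}

```text
t: 30.18
eef_pos: [454.5, -218.2, 105.2]
tcp_rot: [-3.141, -0.001, 1.508]
ft_force: [4.4, 4.0, -2.6]
opening: 0.188
grip_force: 30.0
```

```bash
python3 - <<'E'
from h import *
st(2)
d=snap('scene','sc7'); u,v=map(int,proj(d,np.array([485,-310,20]))); print(u,v)
c=d['color'][v-40:v+40,u-53:u+53]; cv2.imwrite('pics/sc7c.png',cv2.resize(c[:,:,::-1],None,fx=7,fy=7,interpolation=cv2.INTER_CUBIC))
E
```

```text
C 4.07 -365.16 G 12.86 104.19 z 105.24 yaw 86.39 F [ 4.35  4.   -2.6 ] M [ 0.987 -0.833  0.011] op 0.188 30.18
C 4.05 -365.16 G 12.84 104.19 z 105.23 yaw 86.39 F [ 3.98  4.91 -2.96] M [ 1.002 -0.762 -0.017] op 0.189 30.23
164 176
```

View pics/sc7c.png

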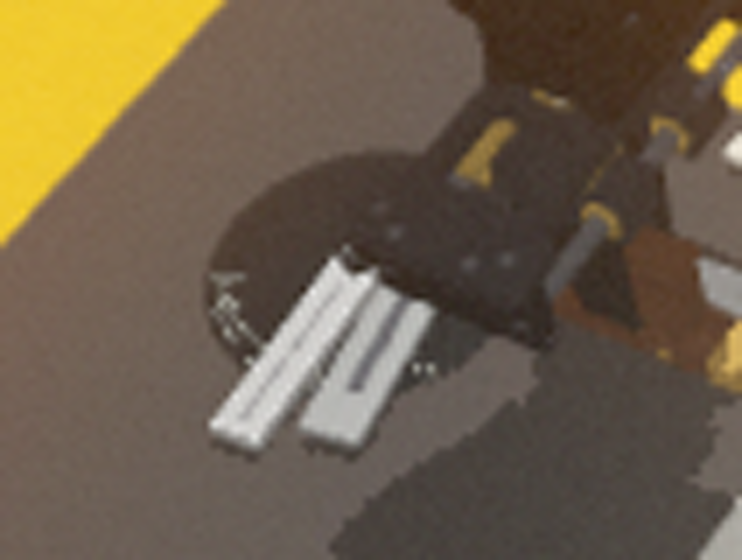

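Emit:
{"op": "jog_arm", "data": {
  "motion": [
    [0, 0, 0, -0.5, 0, 0, 10],
    [0, 0, 0, -0.5, 0, 0, 10],
    [0, 0, 0, 0, 0, 0, 10]
  ]
}}

```text
t: 30.65
eef_pos: [454.4, -219.2, 105.2]
tcp_rot: [-3.141, -0.001, 1.508]
ft_force: [4.0, 5.0, -3.9]
opening: 0.188
grip_force: 30.0
```

```bash
cat >> h.py <<'E'
def gap(n='scene'):
    d=env.read_camera(n); np.savez('gap.npz',**d); P=cloud(d).reshape(-1,3)
    t=np.array([.0597,.9982]);r=np.array([.9982,-.0597]); q=P[:,:2]-np.array([435.4,-321.4]); X,Y,Z=q@r,q@t,P[:,2]
    for x in range(45,135,10):
        m=(abs(X-x)<3)&(Y>-80)&(Y<70)&(Z>8)&(Z<40)
        o=np.argsort(Y[m]); print(x,[(int(a),round(float(b),1)) for a,b in zip(Y[m][o],Z[m][o]) if b>15.8])
E
python3 -c "
from h import *
st(2); gap()"
```

```text
C 4.07 -366.17 G 12.86 103.19 z 105.21 yaw 86.39 F [ 3.96  4.99 -3.9 ] M [ 1.    -0.786  0.017] op 0.188 30.65
C 4.05 -366.14 G 12.85 103.21 z 105.22 yaw 86.39 F [ 4.27  4.42 -3.49] M [ 1.018 -0.764  0.019] op 0.19 30.7
45 [(-79, 16.4), (-44, 16.5), (-38, 16.4), (-17, 16.8), (-8, 17.3), (-7, 17.8), (-6, 23.0), (-2, 25.5), (-1, 23.5), (0, 20.5), (0, 23.5), (2, 28.2), (4, 24.9), (4, 19.6), (5, 23.5), (5, 20.5), (6, 19.2), (7, 26.2), (10, 18.0), (17, 19.0), (23, 18.3), (32, 18.3)]
55 [(-50, 16.4), (-43, 16.7), (-43, 16.9), (-27, 16.5), (-4, 21.1), (-4, 24.2), (-4, 18.0), (0, 19.8), (0, 20.6), (1, 19.5), (4, 23.1), (5, 22.1), (6, 20.9), (8, 20.6), (10, 20.5), (11, 17.5), (11, 24.1), (12, 19.9), (12, 22.8), (13, 17.4), (14, 19.1), (16, 19.2), (20, 21.6), (21, 22.4), (22, 20.5), (23, 20.2), (24, 17.7), (27, 19.0), (27, 19.9), (28, 17.3), (30, 20.2), (33, 21.5), (35, 17.4), (36, 22.0), (37, 20.4), (37, 17.7)]
65 [(-13, 15.9), (-6, 19.9), (-5, 19.7), (-5, 17.6), (-3, 17.7), (-2, 22.0), (-1, 19.9), (0, 18.8), (2, 21.8), (3, 21.2), (4, 22.5), (6, 21.6), (6, 18.2), (6, 19.2), (6, 21.8), (8, 18.
[... 1805 characters left out ...]
8, 16.2), (29, 19.8), (34, 18.4), (34, 21.3), (35, 16.1), (35, 19.4), (37, 19.2), (40, 20.5), (40, 18.9), (42, 17.6), (42, 20.8), (44, 20.8), (45, 19.5), (46, 17.6)]
115 [(-1, 19.9), (1, 21.9), (1, 19.9), (3, 21.0), (6, 22.7), (6, 20.3), (7, 21.3), (8, 19.8), (11, 20.7), (11, 21.5), (11, 18.3), (14, 21.3), (16, 17.6), (17, 20.5), (17, 23.5), (23, 18.8), (24, 18.1), (26, 19.7), (26, 18.2), (28, 17.0), (30, 23.1), (34, 22.5), (35, 17.9), (38, 19.5), (42, 21.9)]
125 [(-2, 18.3), (0, 19.5), (3, 20.1), (3, 23.2), (3, 20.7), (5, 20.1), (6, 22.1), (8, 18.5), (8, 21.9), (10, 23.1), (10, 21.0), (11, 18.9), (12, 21.3), (12, 18.2), (14, 17.2), (15, 18.3), (17, 15.9), (17, 19.5), (18, 19.6), (20, 17.4)]
```

Emit:
{"op": "jog_arm", "data": {
  "motion": [
    [0, 0, 0, -0.5, 0, 0, 10],
    [0, 0, 0, -0.4, 0, 0, 10],
    [0, 0, 0, 0, 0, 0, 10]
  ]
}}

```text
t: 31.12
eef_pos: [454.3, -220.0, 105.2]
tcp_rot: [-3.141, -0.001, 1.508]
ft_force: [4.1, 4.7, -2.9]
opening: 0.184
grip_force: 30.0
```

```bash
python3 -c "
from h import *
st(3)"
```

```text
C 4.05 -367.0 G 12.85 102.35 z 105.21 yaw 86.39 F [ 4.07  4.7  -2.9 ] M [ 1.102 -0.761 -0.   ] op 0.184 31.12
C 4.05 -367.0 G 12.84 102.36 z 105.2 yaw 86.39 F [ 3.65  5.54 -2.11] M [ 1.111 -0.862  0.02 ] op 0.188 31.18
C 4.05 -367.0 G 12.85 102.35 z 105.22 yaw 86.39 F [ 4.11  3.97 -2.55] M [ 1.081 -0.842  0.078] op 0.183 31.23
```

Emit:
{"op": "jog_arm", "data": {
  "motion": [
    [0, 0, 0, -0.4, 0, 0, 10],
    [0, 0, 0, -0.4, 0, 0, 10],
    [0, 0, 0, 0, 0, 0, 10]
  ]
}}

```text
t: 31.6
eef_pos: [454.3, -220.5, 105.2]
tcp_rot: [-3.141, -0.001, 1.508]
ft_force: [5.1, 7.8, -2.2]
opening: 0.189
grip_force: 30.0
```

```bash
python3 -c "
from h import *
st(3)"
```

```text
C 4.05 -367.49 G 12.85 101.86 z 105.22 yaw 86.38 F [ 5.1   7.84 -2.21] M [ 1.652 -1.133 -0.017] op 0.189 31.6
C 4.05 -367.45 G 12.85 101.9 z 105.22 yaw 86.39 F [ 5.38  7.65 -2.58] M [ 1.635 -1.058  0.027] op 0.189 31.65
C 4.05 -367.47 G 12.84 101.88 z 105.2 yaw 86.39 F [ 4.43  8.81 -2.3 ] M [ 1.621 -1.033  0.074] op 0.187 31.7
```

Emit:
{"op": "jog_arm", "data": {
  "motion": [
    [0, 0, 0, 0, 0, 0.4, 10],
    [0, 0, 0, 0, 0, 0.3, 10],
    [0, 0, 0, 0, 0, 0, 10]
  ]
}}

```text
t: 32.08
eef_pos: [454.3, -220.5, 104.8]
tcp_rot: [-3.141, -0.001, 1.508]
ft_force: [4.1, 8.2, 1.7]
opening: 0.191
grip_force: 30.0
```

```bash
python3 -c "
from h import *
st(3)"
```

```text
C 4.04 -367.55 G 12.83 101.8 z 104.77 yaw 86.4 F [4.11 8.23 1.73] M [ 1.319 -0.743 -0.007] op 0.191 32.08
C 4.05 -367.56 G 12.84 101.79 z 104.77 yaw 86.4 F [3.56 8.88 1.83] M [ 1.341 -0.742  0.014] op 0.188 32.12
C 4.07 -367.55 G 12.86 101.8 z 104.77 yaw 86.4 F [3.36 9.4  1.05] M [ 1.289 -0.755 -0.005] op 0.187 32.17
```

Emit:
{"op": "jog_arm", "data": {
  "motion": [
    [0, 0, 0, 0, 0, 0, 40],
    [0, 0, 0, 0, 0, 0, 40],
    [0, 0, 0, 0, 0, 0, 40],
    [0, 0, 0, 0, 0, -5, 40],
    [0, 0, 0, 0, 0, -25, 40],
    [0, 0, 0, 0, 0, -40, 40],
    [0, 0, 0, -40, 15, -35, 40],
    [0, 0, 0, -55, 20, 0, 40],
    [0, 0, 0, -50, 20, 0, 40],
    [0, 0, 0, -25, 5, 0, 40]
  ]
}}

```text
t: 33.42
eef_pos: [504.0, -397.1, 209.8]
tcp_rot: [3.141, 0.001, 1.507]
ft_force: [-0.3, -0.4, -0.0]
opening: 0.42
grip_force: 0.0
```

Emit:
{"op": "jog_arm", "data": {
  "motion": [
    [0, 0, 0, 0, 0, 0, 40],
    [0, 0, 0, 0, 0, 0, 40],
    [0, 0, 0, 0, 0, 0, 40]
  ]
}}

```text
t: 33.8
eef_pos: [503.8, -393.7, 209.9]
tcp_rot: [-3.142, -0.0, 1.509]
ft_force: [-0.2, 1.0, -0.1]
opening: 0.422
grip_force: 0.0
```

```bash
python3 - <<'E'
from h import *
st(1)
d=snap('wrist','w8'); P=cloud(d)[:235].reshape(-1,3)
t=np.array([.0597,.9982]);r=np.array([.9982,-.0597]); q=P[:,:2]-np.array([435.4,-321.4]); X,Y,Z=q@r,q@t,P[:,2]
def fit(nm,m,axis):
    a,b=(X,Y) if axis==0 else (Y,X)
    a,b=a[m],b[m]; k=np.floor(a/3); A=[];L=[];H=[]
    for i in np.unique(k):
        w=b[k==i]
        if len(w)>6: A.append(i*3+1.5);L.append(w.min());H.append(w.max())
    A,L,H=map(np.array,(A,L,H)); g=abs(H-L-np.median(H-L))<2.5
    for s,E in (('lo',L),('hi',H)):
        f=np.polyfit(A[g],E[g],1); print(nm,s,'deg',np.degrees(np.arctan(f[0])).round(2),'at60',np.polyval(f,60).round(2),A[g].min(),A[g].max(),np.median(H-L).round(1))
fx=(X>28)&(X<135)
fit('fence',fx&(Y>-25)&(Y<35)&(Z>20.6)&(Z<24.5)&(Y<X*.158+8),0)
fit('blade',(X>40)&(X<108)&(Y>0)&(Y<60)&(Z>16)&(Z<23)&(Y>X*.158+5),0)
fit('grip',(Y>60)&(Y<140)&(Z>57)&(Z<70)&(X>-10)&(X<40),1)
fit('lever',(Y>10)&(Y<75)&(Z>36)&(Z<50)&(X>-10)&(X<40),1)
m=(Y>10)&(Y<70)&(Z>32)&(X>-10)&(X<40); print('lever z',np.percentile(Z[m],[5,50,95,99]))
for x in (60,100):
    m=abs(X-x)<1.5; o=np.argsort(Y[m]); print(x,[(round(float(a),1),round(float(b))) for a,b in zip(Y[m][o],Z[m][o]) if 0<a<50][::3])
E
```

```text
C 63.77 -537.46 G 72.56 -68.11 z 209.93 yaw 86.45 F [-0.19  0.98 -0.09] M [-0.001 -0.04  -0.048] op 0.422 33.8
fence lo deg 9.44 at60 -6.16 28.5 112.5 23.2
fence hi deg 8.78 at60 17.24 28.5 112.5 23.2
blade lo deg 8.73 at60 14.81 40.5 106.5 23.5
blade hi deg 9.53 at60 38.04 40.5 106.5 23.5
grip lo deg 0.66 at60 1.92 73.5 91.5 19.8
grip hi deg 0.51 at60 21.64 73.5 91.5 19.8
lever lo deg 1.13 at60 5.62 10.5 73.5 12.9
lever hi deg -0.62 at60 18.08 10.5 73.5 12.9
lever z [39.62597875 41.75977891 47.02749471 47.91572676]
60 [(0.0, 22), (0.0, 22), (0.9, 22), (1.8, 22), (2.6, 22), (2.6, 22), (3.5, 22), (4.4, 22), (5.2, 23), (5.2, 21), (6.1, 23), (6.9, 22), (7.8, 22), (7.8, 22), (8.7, 22), (9.5, 22), (10.3, 23), (10.4, 20), (11.2, 22), (12.0, 23), (12.9, 23), (12.9, 22), (13.9, 21), (14.6, 22), (15.5, 21), (15.6, 21), (16.4, 20), (17.2, 21), (18.0, 23), (18.1, 20), (18.9, 21), (19.8, 21), (20.6, 21), (21.4, 21), (21.5, 21), (22.3, 21), (23.1, 21), (23.9, 22), (24.8, 22), (25.6, 21), (26.4, 22), (27.3, 21), (28.0, 22), (29.0, 21), (29.8, 21), (30.5, 22), (31.5, 20), (32.2, 22), (33.1, 21), (3
[... 322 characters left out ...]
.0, 21), (6.8, 22), (7.7, 23), (8.6, 22), (9.4, 23), (10.2, 23), (11.1, 23), (11.1, 22), (12.0, 22), (12.8, 22), (13.6, 23), (13.7, 22), (14.5, 22), (15.4, 22), (16.2, 23), (16.3, 21), (17.0, 22), (17.9, 22), (18.7, 23), (18.8, 22), (19.6, 22), (20.5, 21), (21.3, 21), (22.1, 22), (22.2, 21), (23.0, 21), (23.8, 21), (24.6, 22), (24.8, 20), (25.5, 21), (26.4, 21), (27.2, 21), (28.1, 20), (28.7, 22), (29.7, 21), (30.5, 21), (31.3, 21), (32.2, 21), (33.0, 21), (33.8, 21), (34.6, 21), (35.4, 21), (36.3, 21), (37.1, 21), (37.9, 21), (38.6, 22), (39.3, 23), (40.3, 21), (41.0, 22), (41.9, 22), (42.7, 21), (43.5, 22), (44.3, 22), (46.4, 14), (46.5, 13), (47.5, 12), (48.3, 12), (48.8, 14), (49.7, 14)]
```

```bash
python3 -c "
from cell import env
print(env.job_done())"
```

```text
the job is handed in; nothing more can be done
None
```

The bevel took the corner angle (about 81°), was locked flat, and now lies released against the rail with the fence flush to the blade (within about 0.1° on the last depth picture). I handed it in at about 34 s; I viewed 11 pictures, one over the limit of 10.

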